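# Swap the mixer's battery pack into the charger

### The arm

A 6-joint arm with a two-finger parallel gripper is mounted at the origin on the work surface. World frame = base frame: x ahead of the robot, y to its left, z up, the work surface at z = 0. Lengths are in m, angles in rad, forces in N, time in s.
With the tool pointing down it reaches from about 0.25 to 0.775 m from the base axis. Payload 4 kg.
Tool frame: the origin (TCP) lies on the centre line of the jaws, within the pads' length; the fingertips stand 17 mm ahead of it and the grasp point (between the pads) lies 2 mm behind it; z points along the fingers, y is the line along which they close (so a half turn about z gives the same grasp; the last joint's range is limited). The gripper opens to 94 mm and grips with 3 to 60 N. Pads are 16 mm wide; open, the fingers measure 119 mm over their backs; the gripper's body (75 mm by 177 mm) begins 78 mm behind the grasp point.
Start: joints at [-1.381, 0.087, 1.371, -0, 1.684, -0.103], TCP at [0.159, -0.527, 0.223] pointing down, gripper open.
Joint ranges: [-3.1, 3.1], [-0.76, 2.03], [0.27, 2.55], [-1.08, 4.22], [0.17, 2.65], [-2.57, 2.57]. Speed limits (rad/s): [2.79, 2.79, 3.14, 3.14, 3.14, 3.14].

### API

Orientations are given as [roll, pitch, yaw] about the fixed x, y, z axes, in that order (R = Rz(yaw) Ry(pitch) Rx(roll)).
In Python, from bench import robot gives the robot as it stands.
- The arm moves only by the tool servo_tool, never from a script. Its argument "plan" is a list of rows, each a list of 7 numbers: the shift along the tool's x, y, z normalised to -1 to 1, where 1 is 0.1 m, then the turn, a rotation vector about the tool's x, y, z normalised to -1 to 1, where 1 is pi/2 rad, then the finger opening in mm, from 0 to 94. In form: [[x, y, z, ax, ay, az, gripper], ...]. A call has 1 to 12 rows; each row is the pose to reach, as a shift and turn from the pose commanded when the call began, along the tool's axes at that moment; what a row does not reach only later rows make up. A row lasts 1/12 s, in which the tool goes at most 41.7 mm and 7.16 degrees, less where a joint would pass 70% of its speed; a pose out of reach is approached as far as the arm can. A call with a number of a shift or a turn outside -1 to 1 is refused whole. A call with a gripper value outside its range is refused whole. The fingers move at their own pace and stop on an object; the grip force is fixed at half the most. Time passes only in rows, so rows that repeat a pose let the fingers close. It gives the time, the measured TCP pose, the force, the opening and the grip force at its end, in the units of the state.
- robot.get_obs(): the state, without advancing time (a new reading comes with each control period).
- robot.snapshot(name): name is "scene" or "top" or "wrist"; returns the picture (480x640x3 uint8, red, green, blue); there is no depth.
- robot.camera_params(name): a dict with "camera_matrix" (3x3 intrinsics, pixels), "rvec" (rotation vector, rad) and "tvec" (3), from world to camera coordinates, as OpenCV has them; the wrist camera has in their place "tool_from_camera" (4x4, takes a point from camera to tool coordinates, whose origin is the TCP and whose axes are the flange's). Camera axes: x right, y down, z forward; pixel columns grow to the right and rows downward; lengths in m; the calibration is good to about 2 mm. A picture is of the moment at which its call begins: read the wrist's pose just before it. camera_params takes no time and is no camera call.
- robot.close_job(): hands the job in; it is judged then, once.
Trained networks look in the newest picture that a camera, given by its name, has taken for a name from the list of things; names that differ only in an ending like _2 or _b are one class to them, and where a whole thing is asked for, a point or a joint stands for the part that bears it (a point fixed in the world has none). Each returns a list of dicts, best first, with "conf" (0 to 1); they miss things now and then, are a little off and sometimes report something else, mostly with a low value. They report only what shows in the picture. A call takes as long as a camera call. They do not tell look-alikes from the thing itself.
- robot.find_in(thing, camera): "extent" ([centre column, centre row, width, height] in pixels, round what is visible of it).
The state is a dict: "time": time; "joint_positions": joint angles; "qvel": joint speeds; "joint_torque": joint torques, N m; "tool_pos": TCP position; "ee_rot": TCP orientation; "wrist_force": force on the tool from outside, world axes, zero at the start; "wrist_torque": the same for the moment, N m; "width": finger opening in m; "finger_force": force on a finger pad.
Only numpy, scipy, OpenCV 4.12 (cv2) and the standard library are available. Lean on these libraries where they do the work, as an engineer would, in place of code of your own. Each camera call takes 0.05 s, during which the arm holds its last target. There are 200 camera calls.

### The job

Take the battery pack out of the cordless vortex mixer: gently squeeze its sprung snap tab in and lift the pack straight up out of its bay while the tab is held in. Then put it in the empty charger, tab on the window side, and press it fully home so that the tab snaps out and holds it down. The tab and the bays are thin plastic, so do not squeeze hard, yank or ram, and leave the other things on the bench where they are.

Things in the scene. Friction and masses are not known exactly. Their poses are not given: they have to be found in the camera images.
- pack: grey battery pack seated in the mixer, a block 36 (x) x 52 (y) x 90 (z) mm, about 0.24 kg. Origin: middle of its underside; z up, +x to the side with the snap tab. Its top 46 mm stand clear of the bay. Pinch from above across x, one finger on the tab's pad, one on the rubber strip (1.5 mm proud) opposite it on the -x face: 44 mm wide, 39 with the tab fully in. Above 35 N a finger (70 N both) the tab breaks.
- tab (a joint): how far the pack's snap tab is pressed in, m: 0 out, 0.005 fully in. Its spring takes 3 N to start and 7 N fully in; a pinch of 10 N or more holds it in. Pad and hook move as one piece. The hook clears a bay's lip when the tab is in 3 mm (pack centred in the bay) to 4.5 mm (pack against the window side).
- tab_pad (a point): middle of the outer face of the tab's black ribbed pad (30 mm wide, 24 mm tall, 6.5 mm proud of the pack's +x face); 24.5 mm along +x and 70 mm above the pack's origin with the tab out
- tab_hook (a point): outer upper edge of the tab's hook, 22.5 mm along +x and 26 mm above the pack's origin with the tab out: 20 mm wide, 4.5 mm proud of the pack's face, flat on top, ramped below (from 23 down to 11 mm above the origin), so a pack pushed straight down with the tab free also snaps in, at about 20 to 25 N in the charger
- mixer: cordless vortex mixer, fixed: grey housing with round rubber cup, 150 (x) x 140 (y) x 100 mm, 45 to 185 mm on the +y side of the origin; beside it the white battery bay. Origin: at bench height under the bay's middle; z up, +x is the window side, where the tab is. The seated pack rests on the bay's floor (18 mm up), its hook 1 mm under the lip. Over 45 N between pack and mixer cracks it.
- mixer_mouth (a point): middle of the mixer bay's mouth, 62 mm above the bench. Inside 39 (x) x 55 (y) mm (1.5 mm play each side of the pack), floor 18 mm above the bench, mouth flared out 4 mm over its last 8 mm; the +x wall has a 30 mm wide window under a lip (underside 45, top 52 mm above the bench).
- charger: the empty charger, fixed: black foot 85 x 92 x 16 mm, on it a grey bay open at the top. Origin: at bench height under the bay's middle; z up, +x is the window side, to which the pack's tab must point. The bay's height on its foot is set anew each time, 0 to 12 mm above the lowest setting, and is not reported: feel for it. Over 45 N between pack and charger cracks it.
- charger_centre (a point): point in the charger's axis at bench height (same as the charger's origin). Bay sizes as on the mixer, at the lowest setting: rim 62, lip underside 45, plate's top 23, hard floor 16 mm above the bench; all are higher together by the unknown 0 to 12 mm. Nothing else stands in the bay.
- charger_floor (a point): the same axis at the top of the foot, 16 mm above the bench; above it is a sprung white contact plate (20 x 30 mm), which stands 7 mm above the hard floor. It takes 4 N to start, 9 N after 4 mm, where the hook passes under the lip, and 12 N after 7 mm, at the floor; past that the force shoots up. It holds a latched pack up against the lip and lifts an unlatched one again, by 4 mm.
- full_charger: a charger of the same kind that already holds such a pack, 114 mm tall in all; fixed; not to be used. Origin as on the empty charger. Which of the two places has the empty one changes.
- amber_bottle: small brown glass bottle, 38 mm across, 75 mm tall; origin under its middle; bystander
- white_bottle: small clear bottle with a white cap, 32 mm across, 60 mm tall; origin under its middle; bystander
- tape_roll: roll of paper tape lying flat, 60 mm across, 19 mm high; origin under its middle; bystander
- tip_box: open blue pipette-tip box, 84 x 122 x 68 mm; origin under its middle; bystander
- lidded_tip_box: dark pipette-tip box with a clear lid, 86 x 124 x 76 mm; origin under its middle; bystander
- tube_rack: low cream tube rack with a few capped tubes, 70 x 160 x 42 mm; origin under its middle; bystander
- pipette: white pipette lying on the bench, 240 mm long, 24 mm high; origin near its middle at bench height; bystander
Mind the look-alikes: they are no part of the job. Leave any red look-alike of the pack alone.

How it is judged:
By the outcome, as a careful person would: the job done as asked, in the order asked, and still so for the second after the job is handed in, with the robot touching nothing.
It also fails if it takes over 58 s, if anything falls off the work surface, if the arm or the gripper's body presses on something with over 40 N, if the wrist force passes 120 N, or if a joint passes its speed limit or range.

## Working session

There is one attempt and no reset: what is moved stays moved. The work goes in short steps, Python scripts to look and compute and a tool call to move; the robot and the scene stay as the last step left them, time stands still between calls to the robot, and variables do not carry over. Pictures are saved under pics/ and viewed, at most 10 in all, crops included, and the job is handed in when it is done.

Besides the shell and the picture viewer there is one more tool, called by a JSON object that holds its "method" and its "body", one argument or row to a line. servo_tool: Moves the arm, as the interface text tells. Scaled input: -1 to 1 covers 0.1 m each way for a shift and pi/2 rad each way for a turn. Its arguments: {"type":"object","properties":{"plan":{"type":"array","items":{"type":"array","items":{"type":"number"}}}},"required":["plan"]}

```bash
mkdir -p pics; ls
cat > h.py <<'E'
import cv2, numpy as np
from bench import robot
from scipy.spatial.transform import Rotation as R
def snap(cam,name):
    im=robot.snapshot(cam); cv2.imwrite(f'pics/{name}.png',im[:,:,::-1]); return im
def cam(name,obs=None):
    p=robot.camera_params(name); K=np.array(p['camera_matrix'])
    if name=='wrist':
        o=obs or robot.get_obs(); T=np.eye(4); T[:3,:3]=R.from_euler('xyz',o['ee_rot']).as_matrix(); T[:3,3]=o['tool_pos']
        M=np.linalg.inv(T@np.array(p['tool_from_camera'])); return K,M[:3,:3],M[:3,3]
    return K,cv2.Rodrigues(np.array(p['rvec'],float))[0],np.array(p['tvec'],float).ravel()
def ray(c,u,v,z):
    K,Rm,t=c; d=Rm.T@np.linalg.inv(K)@[u,v,1]; o=-Rm.T@t; return o+d*(z-o[2])/d[2]
def proj(c,P):
    K,Rm,t=c; q=K@(Rm@np.array(P,float)+t); return q[:2]/q[2]
E
python3 - <<'E'
from h import *
print(robot.get_obs())
for n in ['scene','top']:
    snap(n,n+'0'); c=cam(n); print(n,-c[1].T@c[2])
    for th in ['pack','tab_pad','mixer','charger','full_charger']:
        print(th,[(round(d['conf'],2),np.round(d['extent']).tolist()) for d in robot.find_in(th,n)[:4]])
E
```

```text
pics
{'time': 0.0, 'joint_positions': array([-1.38109157e+00,  8.79328675e-02,  1.37221660e+00, -1.46049471e-05,
        1.68360408e+00, -1.03126432e-01]), 'qvel': array([-0.0013808 ,  0.00175076, -0.00233278, -0.00090706,  0.00070572,
        0.00045304]), 'joint_torque': array([-1.77881164e-03, -3.40184176e+01, -3.02433085e+01,  7.16581405e-02,
        3.32598074e-02, -1.70772519e-04]), 'tool_pos': array([ 0.15864656, -0.52609549,  0.22133535]), 'ee_rot': array([-3.13944175e+00, -2.08011074e-04,  2.92829334e-01]), 'wrist_force': array([0.92008796, 0.30837248, 0.03879387]), 'wrist_torque': array([-0.01334068, -0.03019487, -0.00803468]), 'finger_force': 0.0, 'width': 0.09353959217829497}
scene [0.91929409 0.32217218 0.66544399]
pack [(0.94, [467.0, 260.0, 38.0, 48.0]), (0.81, [456.0, 334.0, 41.0, 53.0]), (0.76, [373.0, 369.0, 38.0, 69.0]), (0.68, [371.0, 315.0, 35.0, 54.0])]
tab_pad [(0.73, [364.0, 316.0, 11.0, 38.0]), (0.68, [467.0, 267.0, 22.0, 25.0]), (0.53, [447.0, 342.0, 22.0, 22.0])]
mixer [(0.7, [499.0, 390.0, 181.0, 140.0])]
charger [(0.92, [280.0, 214.0, 51.0, 55.0]), (0.5, [456.0, 333.0, 38.0, 55.0])]
full_charger [(0.68, [352.0, 256.0, 64.0, 72.0])]
top [ 0.4454431  -0.05911066  1.31169979]
pack [(0.94, [244.0, 334.0, 31.0, 23.0]), (0.75, [211.0, 264.0, 30.0, 19.0]), (0.69, [236.0, 217.0, 33.0, 21.0]), (0.62, [389.0, 269.0, 37.0, 35.0])]
tab_pad [(0.67, [442.0, 263.0, 18.0, 89.0]), (0.57, [241.0, 325.0, 11.0, 8.0]), (0.46, [388.0, 272.0, 36.0, 37.0])]
mixer [(0.65, [183.0, 271.0, 103.0, 72.0]), (0.58, [212.0, 263.0, 30.0, 21.0])]
charger [(0.59, [385.0, 269.0, 39.0, 35.0]), (0.35, [354.0, 180.0, 57.0, 45.0])]
full_charger [(0.82, [311.0, 276.0, 39.0, 37.0]), (0.15, [443.0, 264.0, 18.0, 90.0])]
```

View pics/scene0.png

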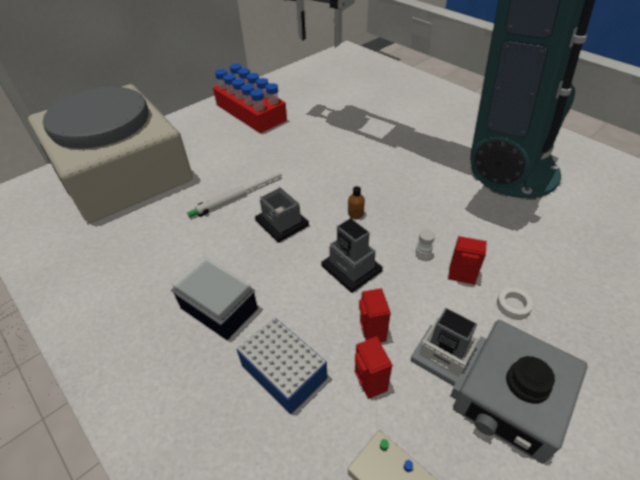

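View pics/top0.png

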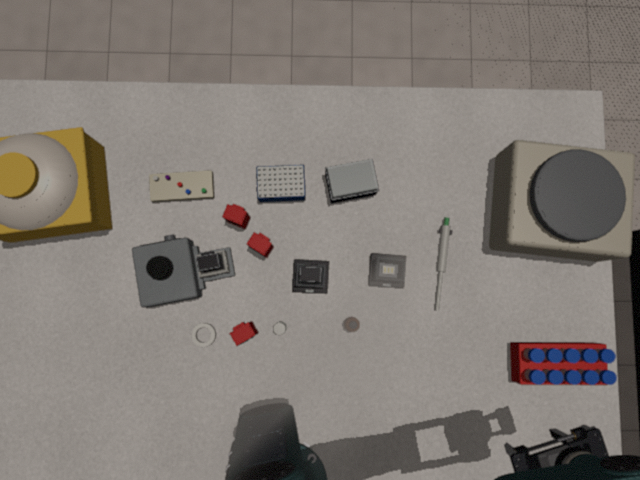

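The scene shows the mixer at (520,385) with the grey pack at (455,333), tab towards the camera. The empty charger is at (280,214), the full one at (352,255), and the red look-alikes stand apart. Next I'll enlarge the two bays and work out rough positions.

Run:
```python
from h import *
s=cv2.imread('pics/scene0.png'); t=cv2.imread('pics/top0.png')
def crop(im,u,v,w=70,h=60): return cv2.resize(im[v-h//2:v+h//2,u-w//2:u+w//2],(400,300),interpolation=cv2.INTER_CUBIC)
cv2.imwrite('pics/c0.png',np.vstack([np.hstack([crop(s,280,214),crop(s,450,338,90,68)]),np.hstack([crop(t,387,270),crop(t,215,263)])]))
c=cam('top')
print('pack top',ray(c,211,261.5,.108),'charger foot',ray(c,388,270,.016), 'rim',ray(c,388,269,.066))
```

```text
pack top [0.53962    0.17793445 0.108     ] charger foot [ 0.52957738 -0.25649519  0.016     ] rim [ 0.52880215 -0.24889184  0.066     ]
```

View pics/c0.png

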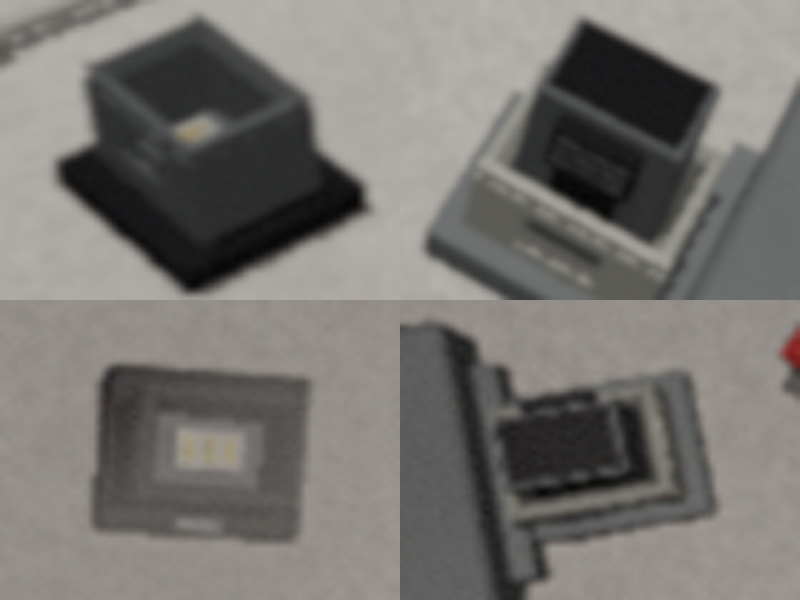

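The pack in the mixer has its tab towards +x and a yaw of about +10°. The empty charger's window marks also look to be on the +x side. I'll set up a move calculator and pass over the charger on the way.

```bash
cat >> h.py <<'E'
def delta(pos,yaw,cmd=None):
    "units from current (measured) pose to pos with tool down at yaw(rad)"
    o=robot.get_obs(); R0=R.from_euler('xyz',o['ee_rot']); R1=R.from_euler('xyz',[np.pi,0,yaw])
    return np.round((R0.inv().apply(np.array(pos)-o['tool_pos']))/.1,3),np.round((R0.inv()*R1).as_rotvec()/(np.pi/2),3)
E
python3 - <<'E'
from h import *
p=robot.camera_params('wrist');print(p)
print(delta([.50,-.25,.26],1.52), delta([.50,.14,.26],1.745))
E
```

```text
{'camera_matrix': array([[369.16248193,   0.        , 319.06299573],
       [  0.        , 369.16248193, 241.40379749],
       [  0.        ,   0.        ,   1.        ]]), 'tool_from_camera': array([[ 1.00468972e-03, -9.64417718e-01, -2.64381268e-01,
         7.67827485e-02],
       [ 9.99999484e-01,  1.00795438e-03,  1.23307279e-04,
        -5.33640575e-04],
       [ 1.47564533e-04, -2.64381256e-01,  9.64418234e-01,
        -1.62738915e-01],
       [ 0.00000000e+00,  0.00000000e+00,  0.00000000e+00,
         1.00000000e+00]])}
(array([ 4.066, -1.664, -0.375]), array([ 0.   ,  0.   , -0.781])) (array([ 5.191, -5.398, -0.375]), array([ 0.   ,  0.   , -0.925]))
```

{"method": "servo_tool", "body": {
  "plan": [
    [1,-0.4,-0.3,0,0,-0.78,94],
    [1,-0.4,-0.3,0,0,-0.78,94],
    [1,-0.4,-0.3,0,0,-0.78,94],
    [1,-0.4,-0.3,0,0,-0.78,94],
    [1,-0.4,-0.3,0,0,-0.78,94],
    [1,-0.4,-0.3,0,0,-0.78,94],
    [1,-0.4,-0.3,0,0,-0.78,94],
    [1,-0.4,-0.3,0,0,-0.78,94],
    [1,-0.4,-0.3,0,0,-0.78,94],
    [1,-0.4,-0.3,0,0,-0.78,94],
    [1,-0.4,-0.3,0,0,-0.78,94]
  ]
}}

```text
time: 1.52
tool_pos: [0.243, -0.4594, 0.2526]
ee_rot: [3.142, 0.0, 1.52]
wrist_force: [-0.5, 0.3, 0.0]
width: 0.0938
finger_force: 0.0
```

{"method": "servo_tool", "body": {
  "plan": [
    [1,1,0,0,0,0,94],
    [1,1,0,0,0,0,94],
    [1,1,0,0,0,0,94],
    [1,1,0,0,0,0,94],
    [1,1,0,0,0,0,94]
  ]
}}

```text
time: 1.93
tool_pos: [0.3505, -0.3624, 0.2528]
ee_rot: [3.14, -0.0, 1.521]
wrist_force: [0.2, 0.1, 0.5]
width: 0.0938
finger_force: 0.0
```

{"method": "servo_tool", "body": {
  "plan": [
    [1,1,0,0,0,0,94],
    [1,1,0,0,0,0,94],
    [1,1,0,0,0,0,94],
    [1,1,0,0,0,0,94],
    [1,1,0,0,0,0,94],
    [1,1,0,0,0,0,94]
  ]
}}

```text
time: 2.43
tool_pos: [0.453, -0.2707, 0.2523]
ee_rot: [-3.141, 0.001, 1.518]
wrist_force: [-0.9, -0.5, -0.7]
width: 0.0939
finger_force: 0.0
```

Run:
```python
from h import *
o=robot.get_obs(); c=cam('wrist',o); im=snap('wrist','w1')
print(o['time'],o['tool_pos'],o['ee_rot'])
for th in ['charger','charger_centre','full_charger','pack']: print(th,[(round(d['conf'],2),np.round(d['extent']).tolist()) for d in robot.find_in(th,'wrist')[:3]])
print(proj(c,[.5292,-.252,.066]))
```

```text
2.4333 [ 0.45303334 -0.27068967  0.25229859] [-3.14058406e+00  8.64808598e-04  1.51760077e+00]
charger [(0.88, [390.0, 193.0, 86.0, 89.0])]
charger_centre [(0.56, [391.0, 193.0, 85.0, 92.0])]
full_charger [(0.94, [371.0, 21.0, 88.0, 41.0])]
pack []
[398.44705921 199.7380808 ]
```

View pics/w1.png

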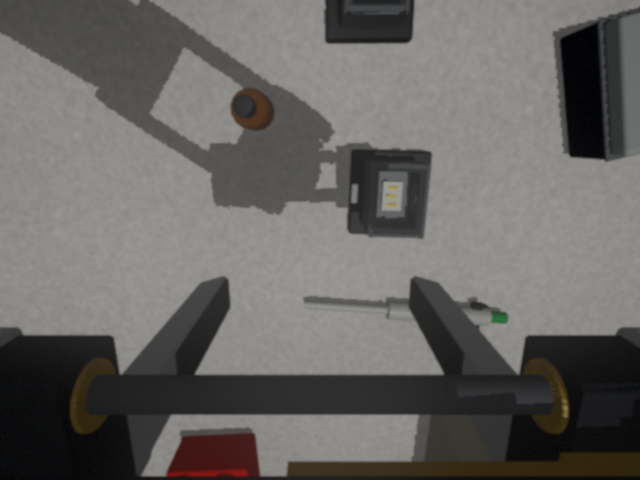

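The charger is at pixel (390,193), its foot label on the left (−x) and the plate inside. I'll go closer for a precise fix.

{"method": "servo_tool", "body": {
  "plan": [
    [-0.2,0.75,1,0,0,0,94],
    [-0.2,0.75,1,0,0,0,94],
    [-0.2,0.75,1,0,0,0,94],
    [-0.2,0.75,1,0,0,0,94],
    [-0.2,0.75,1,0,0,0,94],
    [-0.2,0.75,1,0,0,0,94]
  ]
}}

```text
time: 3.18
tool_pos: [0.5266, -0.2949, 0.1534]
ee_rot: [3.141, 0.001, 1.517]
wrist_force: [0.3, -0.1, 1.0]
width: 0.0941
finger_force: 0.0
```

Run:
```python
from h import *
o=robot.get_obs(); c=cam('wrist',o); im=snap('wrist','w2')[:,:,::-1]
print(o['time'],o['tool_pos'],o['ee_rot'])
u,v=proj(c,[.5292,-.252,.04]); print(u,v); u,v=int(u),int(v)
u0=max(u-80,0);v0=max(v-60,0); print(u0,v0)
cv2.imwrite('pics/c2.png',cv2.resize(im[v0:v0+120,u0:u0+160],(800,600),interpolation=cv2.INTER_CUBIC))
```

```text
3.1833 [ 0.52655853 -0.29494199  0.15343845] [3.14138349e+00 5.40340076e-04 1.51691475e+00]
319.81003423760234 187.88739978634317
239 127
```

View pics/c2.png

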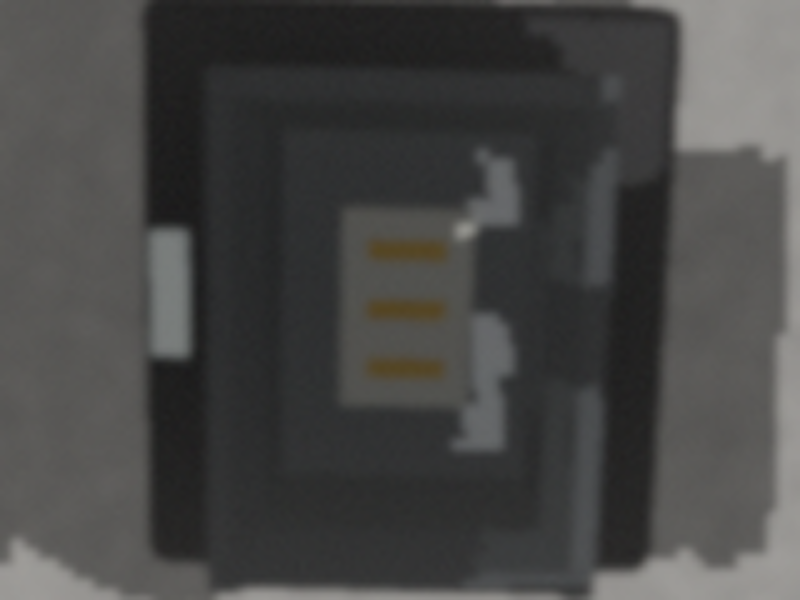

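Run:
```python
from h import *
import numpy as np
o=robot.get_obs(); c=cam('wrist',o)
def P(l,z): return np.array([ray(c,239+(a+.0)/5,127+b/5,z) for a,b in l])
def rep(n,l,z):
    q=P(l,z); print(n,z,'ctr',q.mean(0)[:2].round(4),'lens',[round(float(np.linalg.norm(q[i]-q[(i+1)%4]))*1e3,1) for i in range(4)],
     'yaws',[round(float(np.degrees(np.arctan2(*(q[j]-q[i])[[1,0]]))),1) for i,j in ((0,1),(3,2))],[round(float(np.degrees(np.arctan2(-(q[j]-q[i])[0],(q[j]-q[i])[1]))),1) for i,j in ((3,0),(2,1))])
for z in (.023,.029,.035): rep('plate',[(342,207),(475,207),(470,408),(338,408)],z)
rep('foot',[(148,8),(680,13),(648,567),(152,560)],.016)
for z in (.062,.068,.074): rep('rim',[(206,66),(618,75),(592,595),(210,588)],z)
for z in (.016,.022,.028): rep('floor',[(282,130),(537,135),(523,475),(280,475)],z)
```

```text
plate 0.023 ctr [ 0.5302 -0.2555] lens [20.9, 32.0, 21.3, 32.0] yaws [-3.0, -3.1] [-4.7, -3.9]
plate 0.029 ctr [ 0.5302 -0.2547] lens [20.5, 31.3, 20.9, 31.3] yaws [-3.0, -3.1] [-4.7, -3.9]
plate 0.035 ctr [ 0.5302 -0.2539] lens [20.0, 30.7, 20.5, 30.7] yaws [-3.0, -3.1] [-4.7, -3.9]
foot 0.016 ctr [ 0.5304 -0.2546] lens [83.2, 89.9, 84.0, 89.4] yaws [-3.5, -3.9] [-4.7, -4.2]
rim 0.062 ctr [ 0.53   -0.2548] lens [55.1, 72.4, 55.1, 72.5] yaws [-4.2, -4.2] [-4.2, -4.2]
rim 0.068 ctr [ 0.53  -0.254] lens [53.8, 70.7, 53.8, 70.8] yaws [-4.2, -4.2] [-4.2, -4.2]
rim 0.074 ctr [ 0.5301 -0.2531] lens [52.5, 69.0, 52.5, 69.1] yaws [-4.2, -4.2] [-4.2, -4.2]
floor 0.016 ctr [ 0.5301 -0.2562] lens [40.6, 55.4, 40.6, 56.1] yaws [-4.1, -3.1] [-4.3, -4.3]
floor 0.022 ctr [ 0.5301 -0.2554] lens [39.8, 54.2, 39.8, 55.0] yaws [-4.1, -3.1] [-4.3, -4.3]
floor 0.028 ctr [ 0.5301 -0.2546] lens [39.0, 53.1, 39.0, 53.9] yaws [-4.1, -3.1] [-4.3, -4.3]
```

Bay centre of the empty charger: (0.530, −0.2545), yaw −4.1°. The sizes match, and the window notch is at the right (+x). On to the mixer.

{"method": "servo_tool", "body": {
  "plan": [
    [0.3,0,-0.5,0,0,0,94],
    [0.9,0,-0.7,0,0,0,94],
    [1,0,-0.7,0,0,0,94],
    [1,0,-0.7,0,0,0,94]
  ]
}}

```text
time: 3.57
tool_pos: [0.5342, -0.1902, 0.2317]
ee_rot: [3.128, 0.002, 1.523]
wrist_force: [0.2, -0.7, 0.6]
width: 0.0938
finger_force: 0.0
```

{"method": "servo_tool", "body": {
  "plan": [
    [1,0,0,0,0,0,94],
    [1,0,0,0,0,0,94],
    [1,0,0,0,0,0,94]
  ]
}}

```text
time: 3.82
tool_pos: [0.5375, -0.0913, 0.2261]
ee_rot: [3.136, -0.001, 1.52]
wrist_force: [0.2, 0.0, -0.1]
width: 0.0939
finger_force: 0.0
```

{"method": "servo_tool", "body": {
  "plan": [
    [1,0,0,0,0,0,94],
    [1,0,0,0,0,0,94],
    [1,0,0,0,0,0,94]
  ]
}}

```text
time: 4.07
tool_pos: [0.5427, 0.0089, 0.2258]
ee_rot: [3.136, -0.002, 1.521]
wrist_force: [0.1, -0.8, 0.1]
width: 0.0936
finger_force: 0.0
```

{"method": "servo_tool", "body": {
  "plan": [
    [1,-0.15,0.3,0,0,-0.145,94],
    [1,-0.15,0.3,0,0,-0.145,94],
    [1,-0.15,0.3,0,0,-0.145,94],
    [1,-0.15,0.3,0,0,-0.145,94],
    [1,-0.15,0.3,0,0,-0.145,94]
  ]
}}

```text
time: 4.48
tool_pos: [0.5331, 0.1061, 0.1945]
ee_rot: [3.138, 0.001, 1.747]
wrist_force: [-0.4, 0.2, 0.2]
width: 0.0942
finger_force: 0.0
```

Run:
```python
from h import *
o=robot.get_obs(); c=cam('wrist',o); im=snap('wrist','w3')[:,:,::-1]
print(o['time'],o['tool_pos'],o['ee_rot'])
u,v=proj(c,[.54,.178,.09]); print(u,v); u,v=int(u),int(v)
u0=max(u-100,0);v0=max(v-75,0); print(u0,v0)
for th in ['pack','tab_pad']: print(th,[(round(d['conf'],2),np.round(d['extent']).tolist()) for d in robot.find_in(th,'wrist')[:3]])
cv2.imwrite('pics/c3.png',cv2.resize(im[v0:v0+150,u0:u0+200],(800,600),interpolation=cv2.INTER_CUBIC))
```

```text
4.4833 [0.53311858 0.10610533 0.19451662] [3.13825531e+00 1.41842730e-03 1.74736060e+00]
346.36849607894015 151.6191006574287
246 76
pack [(0.88, [373.0, 287.0, 76.0, 102.0]), (0.84, [474.0, 235.0, 108.0, 90.0]), (0.61, [121.0, 209.0, 117.0, 89.0])]
tab_pad [(0.69, [508.0, 254.0, 24.0, 33.0]), (0.65, [146.0, 199.0, 51.0, 41.0]), (0.55, [381.0, 139.0, 6.0, 42.0])]
```

View pics/c3.png

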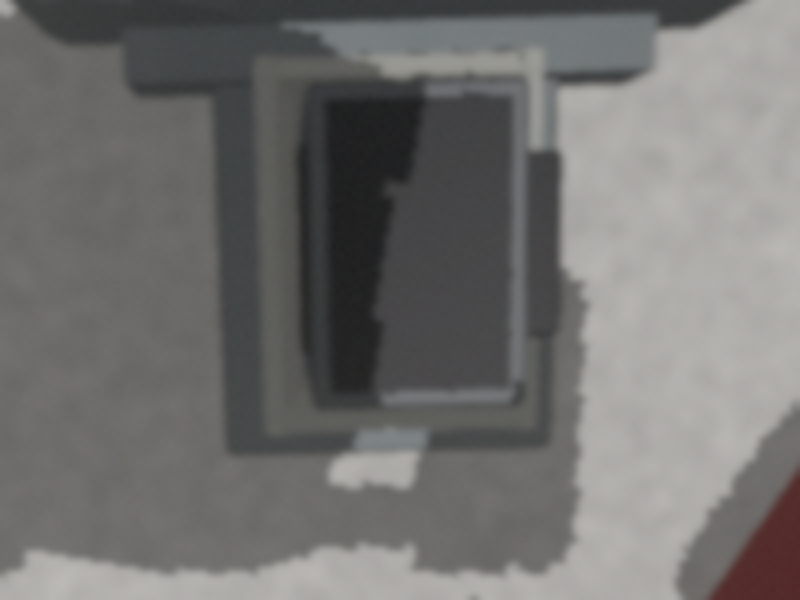

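Run:
```python
from h import *
o=robot.get_obs(); c=cam('wrist',o)
def rep(n,l,z):
    q=np.array([ray(c,246+a/4,76+b/4,z) for a,b in l]); print(n,z,'ctr',q.mean(0)[:2].round(4),'lens',[round(float(np.linalg.norm(q[i]-q[(i+1)%4]))*1e3,1) for i in range(4)],
     'yaws',[round(float(np.degrees(np.arctan2(*(q[j]-q[i])[[1,0]]))),1) for i,j in ((0,1),(3,2))],[round(float(np.degrees(np.arctan2(-(q[j]-q[i])[0],(q[j]-q[i])[1]))),1) for i,j in ((3,0),(2,1))])
rep('pack',[(308,85),(527,84),(521,404),(315,407)],.108)
rep('rim',[(253,54),(545,48),(545,437),(266,437)],.062)
```

```text
pack 0.108 ctr [0.5405 0.1854] lens [34.6, 50.0, 34.4, 50.4] yaws [10.2, 10.8] [11.5, 11.2]
rim 0.062 ctr [0.5415 0.1855] lens [54.3, 72.1, 55.5, 71.0] yaws [11.1, 9.9] [11.7, 12.6]
```

Pack top: centre (0.5405, 0.1854), yaw ≈ 11°, and the mixer bay agrees. I'll go above it and then down to grasp height (TCP z 0.087).

```bash
python3 -c "
from h import *
print(delta([.5405,.1854,.15],1.763))"
```

```text
(array([0.786, 0.203, 0.443]), array([ 0.002,  0.001, -0.012]))
```

{"method": "servo_tool", "body": {
  "plan": [
    [0.4,0.1,0.2,0,0,-0.01,94],
    [0.785,0.2,0.4,0,0,-0.01,94],
    [0.785,0.2,0.44,0,0,-0.01,94],
    [0.785,0.2,0.44,0,0,-0.01,94],
    [0.785,0.2,0.44,0,0,-0.01,94]
  ]
}}

```text
time: 5.05
tool_pos: [0.5395, 0.1854, 0.1486]
ee_rot: [-3.141, 0.001, 1.761]
wrist_force: [-0.4, -0.8, 0.6]
width: 0.0938
finger_force: 0.0
```

Run:
```python
from h import *
print(delta([.5405,.1854,.087],1.763), robot.get_obs()['time'])
o=robot.get_obs(); c=cam('wrist',o); im=snap('wrist','w4')[:,:,::-1]
u,v=map(int,proj(c,[.5405,.1854,.09])); u0=u-160; v0=v-120; print(u0,v0)
cv2.imwrite('pics/c4.png',cv2.resize(im[v0:v0+240,u0:u0+320],(800,600)))
```

```text
(array([-0.001,  0.01 ,  0.616]), array([-0.   ,  0.001, -0.002])) 5.05
160 147
```

View pics/c4.png

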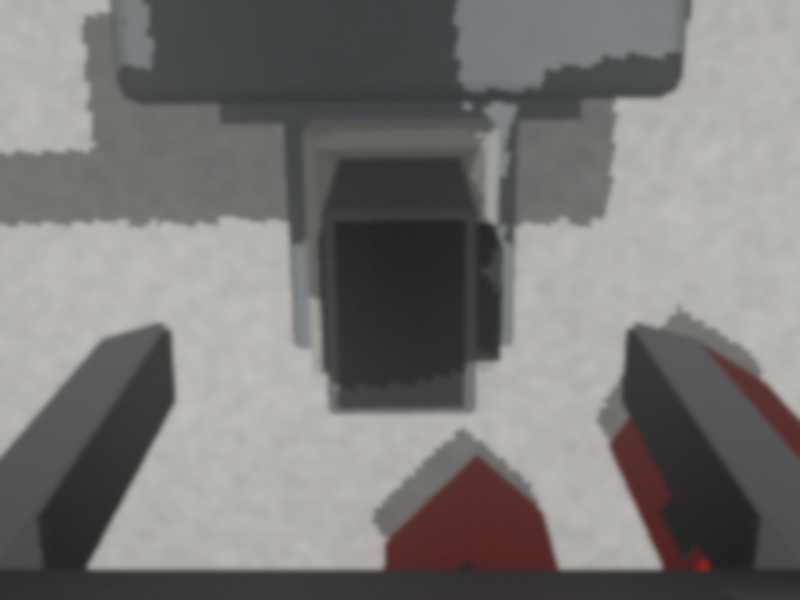

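Pack top centred between the fingers (pack 402, jaw centre 401 in the crop). A red pack stands near the right finger's line of sight, so I'll check its place and verify the pack's centre.

Run:
```python
from h import *
o=robot.get_obs(); c=cam('wrist',o)
q=np.array([ray(c,160+a/2.5,147+b/2.5,.108) for a,b in [(330,210),(475,210),(473,410),(332,410)]]);print(q.mean(0),[np.linalg.norm(q[i]-q[i-1]) for i in range(4)])
t=cam('top')
for u,v in [(236,217),(260,244),(229,208),(225,213)]: print(ray(t,u,v,.09))
```

```text
[0.54054705 0.18800574 0.108     ] [np.float64(0.04980936776706538), np.float64(0.033010737115443285), np.float64(0.0498242240365049), np.float64(0.034121021591901904)]
[0.64999889 0.12458498 0.09      ]
[0.58465522 0.06503965 0.09      ]
[0.67194341 0.14213257 0.09      ]
[0.6594984  0.15145459 0.09      ]
```

{"method": "servo_tool", "body": {
  "plan": [
    [0.01,0.01,0.2,0,0,0,64],
    [0.01,0.01,0.4,0,0,0,64],
    [0.01,0.01,0.55,0,0,0,64],
    [0.01,0.01,0.615,0,0,0,64],
    [0.01,0.01,0.615,0,0,0,64],
    [0.01,0.01,0.615,0,0,0,56],
    [0.01,0.01,0.615,0,0,0,50]
  ]
}}

```text
time: 5.68
tool_pos: [0.5412, 0.1876, 0.0889]
ee_rot: [3.138, 0.0, 1.761]
wrist_force: [-0.1, -0.3, 0.2]
width: 0.054
finger_force: 0.0
```

{"method": "servo_tool", "body": {
  "plan": [
    [0,0,0,0,0,0,46],
    [0,0,0,0,0,0,44],
    [0,0,0,0,0,0,42],
    [0,0,0,0,0,0,41],
    [0,0,0,0,0,0,40],
    [0,0,0,0,0,0,40]
  ]
}}

```text
time: 6.18
tool_pos: [0.5401, 0.1879, 0.0885]
ee_rot: [3.141, 0.001, 1.762]
wrist_force: [-2.0, -1.6, 7.5]
width: 0.0402
finger_force: 6.9
```

{"method": "servo_tool", "body": {
  "plan": [
    [0,0,0,0,0,0,39],
    [0,0,0,0,0,0,38.5],
    [0,0,0,0,0,0,38.5]
  ]
}}

```text
time: 6.43
tool_pos: [0.5396, 0.1878, 0.0886]
ee_rot: [-3.141, 0.001, 1.762]
wrist_force: [-1.9, -3.0, 8.5]
width: 0.0384
finger_force: 8.6
```

Run:
```python
from h import *
o=robot.get_obs();print({k:np.round(v,4) for k,v in o.items()})
```

```text
{'time': np.float64(6.4333), 'joint_positions': array([ 2.3600e-01,  1.9790e-01,  1.5153e+00, -6.0000e-04,  1.4289e+00,
        4.5000e-02]), 'qvel': array([-0.0001, -0.0002,  0.0002, -0.0004, -0.0027, -0.    ]), 'joint_torque': array([  0.2174, -33.0508, -26.8034,   0.3378,  -1.2233,   0.049 ]), 'tool_pos': array([0.5396, 0.1878, 0.0886]), 'ee_rot': array([-3.1412e+00,  6.0000e-04,  1.7618e+00]), 'wrist_force': array([-1.9338, -2.9877,  8.4865]), 'wrist_torque': array([-0.3056,  0.5599,  0.0702]), 'finger_force': np.float64(8.6431), 'width': np.float64(0.0384)}
```

{"method": "servo_tool", "body": {
  "plan": [
    [0,0,-0.02,0,0,0,37],
    [0,0,-0.02,0,0,0,36],
    [0,0,-0.02,0,0,0,36]
  ]
}}

```text
time: 6.68
tool_pos: [0.5397, 0.1881, 0.0889]
ee_rot: [-3.141, -0.0, 1.762]
wrist_force: [-2.1, -0.4, 2.9]
width: 0.0376
finger_force: 30.0
```

{"method": "servo_tool", "body": {
  "plan": [
    [0,0,-0.01,0,0,0,38],
    [0,0,-0.01,0,0,0,38],
    [0,0,-0.01,0,0,0,38]
  ]
}}

```text
time: 6.93
tool_pos: [0.5395, 0.1879, 0.0889]
ee_rot: [-3.14, 0.0, 1.761]
wrist_force: [-0.2, -1.1, -3.0]
width: 0.0381
finger_force: 11.6
```

{"method": "servo_tool", "body": {
  "plan": [
    [0,0,0,0,0,0,37.8],
    [0,0,-0.02,0,0,0,37.8],
    [0,0,-0.04,0,0,0,37.8],
    [0,0,-0.06,0,0,0,37.8],
    [0,0,-0.06,0,0,0,37.8]
  ]
}}

```text
time: 7.35
tool_pos: [0.5405, 0.1881, 0.0967]
ee_rot: [3.14, 0.0, 1.761]
wrist_force: [0.0, -0.8, -2.5]
width: 0.0378
finger_force: 13.8
```

{"method": "servo_tool", "body": {
  "plan": [
    [0,0,-0.08,0,0,0,37.8],
    [0,0,-0.16,0,0,0,37.8],
    [0,0,-0.24,0,0,0,37.8],
    [0,0,-0.32,0,0,0,37.8],
    [0,0,-0.42,0,0,0,37.8],
    [0,0,-0.55,0,0,0,37.8],
    [0,0,-0.7,0,0,0,37.8],
    [0,0,-0.85,0,0,0,37.8],
    [0,0,-0.97,0,0,0,37.8],
    [0,0,-1,0,0,0,37.8],
    [0,0,-1,0,0,0,37.8]
  ]
}}

```text
time: 8.27
tool_pos: [0.5408, 0.1882, 0.1979]
ee_rot: [3.138, -0.0, 1.762]
wrist_force: [-0.3, 1.2, -2.1]
width: 0.0385
finger_force: 13.8
```

Run:
```python
from h import *
o=robot.get_obs(); c=cam('wrist',o); im=snap('wrist','w5')[:,:,::-1]; s=snap('scene','s5')[:,:,::-1]
cv2.imwrite('pics/c5.png',np.vstack([cv2.resize(im[180:480,120:520],(400,300)),cv2.resize(s[240:390,370:570],(400,300))]))
print(o['tool_pos'],o['wrist_force'],o['wrist_torque'],o['finger_force'])
print(delta([.5301,-.2545,.21],1.5708-np.radians(4.1)))
```

```text
[0.54076831 0.18819136 0.1978809 ] [-0.3462196   1.20365859 -2.10760874] [-0.03860044 -0.06464175  0.01465601] 13.836528360843658
(array([-4.326, -0.933, -0.145]), array([-0.001,  0.   ,  0.167]))
```

View pics/c5.png

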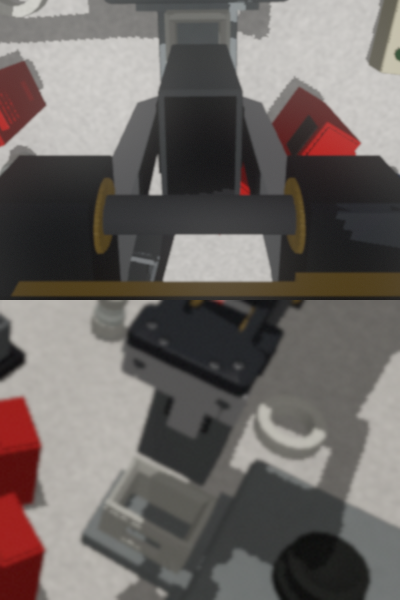

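The pack is clear of the bay, upright and held straight. I'll check its offset along the tool x from its far top edge.

Run:
```python
from h import *
o=robot.get_obs(); c=cam('wrist',o); g=cv2.imread('pics/w5.png',0)
print(g[255:300,320], g[255:300,310])
Rt=R.from_euler('xyz',o['ee_rot'])
for v in (270,273,275,278):
    P=ray(c,321,v,o['tool_pos'][2]+.0195); print(v,Rt.inv().apply(P-o['tool_pos']).round(4))
for u in (280,284,358,362): print(u,Rt.inv().apply(ray(c,u,285,o['tool_pos'][2]+.0195)-o['tool_pos']).round(4))
```

```text
[61 61 61 62 62 62 60 61 60 61 61 61 61 62 63 67 67 68 68 67 63 52 42 37
 37 38 38 38 36 37 37 34 36 35 35 35 35 34 32 35 35 34 33 33 33] [61 63 63 62 63 63 63 61 63 61 62 62 61 62 65 66 69 69 69 68 65 53 43 40
 40 41 40 39 38 41 39 38 40 37 38 39 38 37 37 38 36 36 36 35 35]
270 [ 0.026   0.0007 -0.0195]
273 [ 0.0247  0.0007 -0.0195]
275 [ 0.0238  0.0007 -0.0195]
278 [ 0.0225  0.0007 -0.0195]
280 [ 0.0194 -0.0164 -0.0195]
284 [ 0.0194 -0.0147 -0.0195]
358 [ 0.0194  0.0161 -0.0195]
362 [ 0.0194  0.0177 -0.0195]
```

{"method": "servo_tool", "body": {
  "plan": [
    [-0.4,-0.1,-0.1,0,0,0,37.8],
    [-0.8,-0.2,-0.15,0,0,0.05,37.8],
    [-1,-0.23,-0.15,0,0,0.1,37.8],
    [-1,-0.23,-0.15,0,0,0.167,37.8],
    [-1,-0.23,-0.15,0,0,0.167,37.8]
  ]
}}

```text
time: 8.78
tool_pos: [0.5358, 0.084, 0.2097]
ee_rot: [-3.139, 0.0, 1.495]
wrist_force: [0.2, -0.1, -2.1]
width: 0.0382
finger_force: 13.8
```

{"method": "servo_tool", "body": {
  "plan": [
    [-0.4,0,0,0,0,0,37.8],
    [-0.8,0,0,0,0,0,37.8],
    [-1,0,0,0,0,0,37.8]
  ]
}}

```text
time: 9.03
tool_pos: [0.5284, -0.0167, 0.2097]
ee_rot: [-3.139, 0.002, 1.502]
wrist_force: [1.4, -0.5, -2.7]
width: 0.0377
finger_force: 13.8
```

{"method": "servo_tool", "body": {
  "plan": [
    [-0.4,0,0,0,0,0,37.8],
    [-0.8,0,0,0,0,0,37.8],
    [-1,0,0,0,0,0,37.8]
  ]
}}

```text
time: 9.28
tool_pos: [0.5212, -0.117, 0.2097]
ee_rot: [-3.139, 0.002, 1.5]
wrist_force: [-0.3, 0.7, -2.4]
width: 0.0381
finger_force: 13.8
```

{"method": "servo_tool", "body": {
  "plan": [
    [-0.4,0,0,0,0,0,37.8],
    [-0.8,0,0,0,0,0,37.8],
    [-1,0,0,0,0,0,37.8],
    [-1,0,0,0,0,0,37.8]
  ]
}}

```text
time: 9.62
tool_pos: [0.5141, -0.2173, 0.2092]
ee_rot: [-3.139, 0.001, 1.497]
wrist_force: [0.9, 0.0, -2.1]
width: 0.038
finger_force: 13.8
```

```bash
python3 -c "
from h import *
print(delta([.5297,-.2545,.17],1.5708-np.radians(4.1)),robot.get_obs()['finger_force'])"
```

```text
(array([-0.359,  0.184,  0.392]), array([-0.002,  0.001, -0.001])) 13.778244405984879
```

{"method": "servo_tool", "body": {
  "plan": [
    [-0.2,0.1,0.1,0,0,0,37.8],
    [-0.36,0.185,0.3,0,0,0,37.8],
    [-0.36,0.185,0.39,0,0,0,37.8],
    [-0.36,0.185,0.39,0,0,0,37.8],
    [-0.36,0.185,0.39,0,0,0,37.8],
    [-0.36,0.185,0.39,0,0,0,37.8]
  ]
}}

```text
time: 10.12
tool_pos: [0.5311, -0.2498, 0.1725]
ee_rot: [3.141, -0.0, 1.501]
wrist_force: [0.1, -0.2, -2.6]
width: 0.038
finger_force: 13.8
```

Run:
```python
from h import *
print(delta([.5297,-.2545,.13],1.5708-np.radians(4.1)),robot.get_obs()['finger_force'])
s=snap('scene','s6')[:,:,::-1]; w=snap('wrist','w6')[:,:,::-1]
cv2.imwrite('pics/c6.png',np.hstack([cv2.resize(s[150:260,220:360],(400,314),interpolation=cv2.INTER_CUBIC),cv2.resize(w[166:480,120:520],(400,314))]))
```

```text
(array([-0.048, -0.011,  0.425]), array([ 0.   , -0.   ,  0.001])) 13.78228023648262
```

View pics/c6.png

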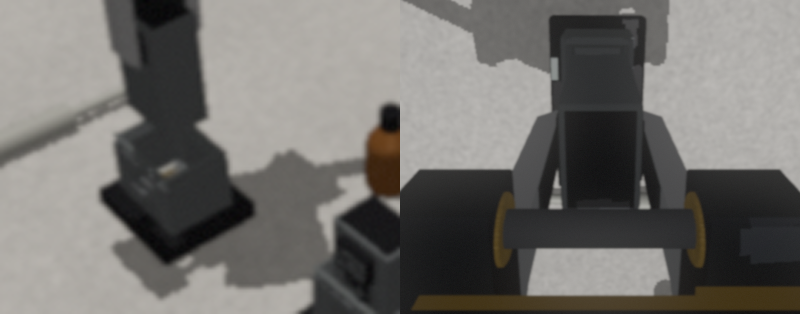

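The pack hangs right over the charger with its tab towards +x. Descending with feel.

{"method": "servo_tool", "body": {
  "plan": [
    [-0.045,-0.01,0.05,0,0,0,37.8],
    [-0.045,-0.01,0.12,0,0,0,37.8],
    [-0.045,-0.01,0.2,0,0,0,37.8],
    [-0.045,-0.01,0.25,0,0,0,37.8],
    [-0.045,-0.01,0.3,0,0,0,37.8],
    [-0.045,-0.01,0.34,0,0,0,37.8],
    [-0.045,-0.01,0.34,0,0,0,37.8]
  ]
}}

```text
time: 10.8
tool_pos: [0.5288, -0.2551, 0.1364]
ee_rot: [-3.139, -0.001, 1.499]
wrist_force: [-0.2, 0.3, -2.6]
width: 0.038
finger_force: 13.8
```

{"method": "servo_tool", "body": {
  "plan": [
    [0,0,0.03,0,0,0,37.8],
    [0,0,0.06,0,0,0,37.8],
    [0,0,0.09,0,0,0,37.8],
    [0,0,0.12,0,0,0,37.8],
    [0,0,0.15,0,0,0,37.8],
    [0,0,0.15,0,0,0,37.8]
  ]
}}

```text
time: 11.3
tool_pos: [0.5291, -0.2552, 0.1221]
ee_rot: [-3.14, -0.001, 1.499]
wrist_force: [-0.2, 0.3, -2.1]
width: 0.0383
finger_force: 13.8
```

{"method": "servo_tool", "body": {
  "plan": [
    [0,0,0.03,0,0,0,37.8],
    [0,0,0.06,0,0,0,37.8],
    [0,0,0.09,0,0,0,37.8],
    [0,0,0.11,0,0,0,37.8],
    [0,0,0.11,0,0,0,37.8]
  ]
}}

```text
time: 11.72
tool_pos: [0.5291, -0.2553, 0.1112]
ee_rot: [-3.14, -0.001, 1.499]
wrist_force: [0.0, -0.1, -2.8]
width: 0.0386
finger_force: 13.8
```

{"method": "servo_tool", "body": {
  "plan": [
    [0,0,0.02,0,0,0,37.8],
    [0,0,0.04,0,0,0,37.8],
    [0,0,0.06,0,0,0,37.8],
    [0,0,0.06,0,0,0,37.8]
  ]
}}

```text
time: 12.05
tool_pos: [0.5292, -0.2553, 0.1054]
ee_rot: [-3.141, -0.0, 1.499]
wrist_force: [-0.1, 0.0, -2.2]
width: 0.0384
finger_force: 13.8
```

{"method": "servo_tool", "body": {
  "plan": [
    [0,0,0.015,0,0,0,37.8],
    [0,0,0.03,0,0,0,37.8],
    [0,0,0.03,0,0,0,37.8]
  ]
}}

```text
time: 12.3
tool_pos: [0.5296, -0.2555, 0.1031]
ee_rot: [3.141, 0.0, 1.499]
wrist_force: [0.1, 0.0, -2.2]
width: 0.0382
finger_force: 13.7
```

{"method": "servo_tool", "body": {
  "plan": [
    [0,0,0.015,0,0,0,37.8],
    [0,0,0.03,0,0,0,37.8],
    [0,0,0.03,0,0,0,37.8],
    [0,0,0.03,0,0,0,37.8]
  ]
}}

```text
time: 12.63
tool_pos: [0.5297, -0.2555, 0.101]
ee_rot: [3.141, 0.001, 1.499]
wrist_force: [-1.4, 0.9, 3.5]
width: 0.0381
finger_force: 14.4
```

Contact with the sprung plate at about 6 N. I'll press on in small steps.

{"method": "servo_tool", "body": {
  "plan": [
    [0,0,0.01,0,0,0,37.8],
    [0,0,0.02,0,0,0,37.8],
    [0,0,0.02,0,0,0,37.8],
    [0,0,0.02,0,0,0,37.8]
  ]
}}

```text
time: 12.97
tool_pos: [0.5297, -0.2556, 0.0989]
ee_rot: [3.141, 0.0, 1.499]
wrist_force: [-0.7, 0.9, 6.9]
width: 0.038
finger_force: 14.6
```

{"method": "servo_tool", "body": {
  "plan": [
    [0,0,0.01,0,0,0,37.8],
    [0,0,0.02,0,0,0,37.8],
    [0,0,0.02,0,0,0,37.8],
    [0,0,0.02,0,0,0,37.8]
  ]
}}

```text
time: 13.3
tool_pos: [0.5297, -0.2556, 0.0974]
ee_rot: [3.14, 0.001, 1.499]
wrist_force: [-2.6, 0.8, 7.4]
width: 0.0382
finger_force: 14.8
```

{"method": "servo_tool", "body": {
  "plan": [
    [0,0,0.01,0,0,0,37.8],
    [0,0,0.015,0,0,0,37.8],
    [0,0,0.015,0,0,0,37.8],
    [0,0,0.015,0,0,0,37.8]
  ]
}}

```text
time: 13.63
tool_pos: [0.5297, -0.2556, 0.0963]
ee_rot: [3.14, 0.001, 1.499]
wrist_force: [-2.7, 1.1, 9.7]
width: 0.0381
finger_force: 14.9
```

Force shows it is about 6 mm into the plate's travel, past the latch point. Now I'll let the tab out gently.

{"method": "servo_tool", "body": {
  "plan": [
    [0,0,0,0,0,0,39.2],
    [0,0,0,0,0,0,41],
    [0,0,0,0,0,0,42.5],
    [0,0,0,0,0,0,42.5],
    [0,0,0,0,0,0,42.5]
  ]
}}

```text
time: 14.05
tool_pos: [0.5313, -0.2557, 0.0968]
ee_rot: [3.136, 0.001, 1.499]
wrist_force: [0.7, 1.8, 7.6]
width: 0.0424
finger_force: 4.1
```

{"method": "servo_tool", "body": {
  "plan": [
    [0,0,0,0,0,0,48],
    [0,0,0,0,0,0,56],
    [0,0,0,0,0,0,60],
    [0,0,0,0,0,0,60]
  ]
}}

```text
time: 14.38
tool_pos: [0.529, -0.2554, 0.0934]
ee_rot: [-3.14, -0.0, 1.499]
wrist_force: [0.1, -0.4, -0.3]
width: 0.0597
finger_force: 0.0
```

{"method": "servo_tool", "body": {
  "plan": [
    [0,0,-0.2,0,0,0,60],
    [0,0,-0.5,0,0,0,60],
    [0,0,-0.8,0,0,0,60],
    [-0.5,0,-1,0,0,0,60],
    [-0.6,0,-1,0,0,0,60],
    [-0.6,0,-1,0,0,0,60]
  ]
}}

```text
time: 14.88
tool_pos: [0.5252, -0.3197, 0.1962]
ee_rot: [3.139, 0.004, 1.495]
wrist_force: [-0.2, -1.2, -0.4]
width: 0.0604
finger_force: 0.0
```

Run:
```python
from h import *
o=robot.get_obs(); c=cam('wrist',o); w=snap('wrist','w7')[:,:,::-1]; s=snap('scene','s7')[:,:,::-1]
u,v=map(int,proj(c,[.53,-.2545,.08])); print(u,v,o['tool_pos'],o['time'])
v0=max(v-75,0);u0=u-100; print(u0,v0)
sc=cam('scene'); print('scene exp corners of pack top z=.108+, i.e. bottom .028:')
cv2.imwrite('pics/c7.png',np.hstack([cv2.resize(s[170:290,235:395],(400,300),interpolation=cv2.INTER_CUBIC),cv2.resize(w[v0:v0+150,u0:u0+200],(400,300),interpolation=cv2.INTER_CUBIC)]))
```

```text
318 156 [ 0.52516185 -0.31967348  0.19618972] 14.8833
218 81
scene exp corners of pack top z=.108+, i.e. bottom .028:
```

View pics/c7.png

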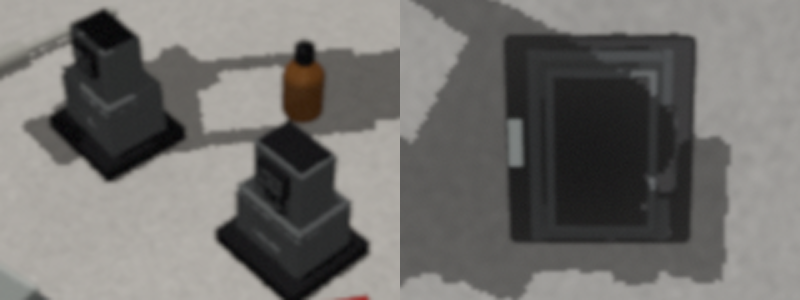

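The pack sits upright in the charger with its tab at the window, about as high as the neighbour. I'll feel its top with closed fingers to confirm the latch.

```bash
python3 -c "
from h import *
print(delta([.5297,-.255,.146],1.499))"
```

```text
(array([0.608, 0.005, 0.477]), array([-0.001, -0.001, -0.001]))
```

{"method": "servo_tool", "body": {
  "plan": [
    [0.3,0,0,0,0,0,0],
    [0.6,0,0,0,0,0,0],
    [0.61,0,0.1,0,0,0,0],
    [0.61,0,0.25,0,0,0,0],
    [0.61,0,0.38,0,0,0,0],
    [0.61,0,0.47,0,0,0,0],
    [0.61,0,0.47,0,0,0,0],
    [0.61,0,0.47,0,0,0,0]
  ]
}}

```text
time: 15.65
tool_pos: [0.5289, -0.2538, 0.1461]
ee_rot: [-3.139, -0.001, 1.5]
wrist_force: [0.1, 0.2, -0.4]
width: 0.0103
finger_force: 0.0
```

{"method": "servo_tool", "body": {
  "plan": [
    [0,0,0.02,0,0,0,0],
    [0,0,0.04,0,0,0,0],
    [0,0,0.05,0,0,0,0],
    [0,0,0.05,0,0,0,0],
    [0,0,0.05,0,0,0,0]
  ]
}}

```text
time: 16.07
tool_pos: [0.5296, -0.2546, 0.1428]
ee_rot: [3.141, 0.0, 1.499]
wrist_force: [-0.2, 0.4, 0.3]
width: 0.0001
finger_force: 0.0
```

{"method": "servo_tool", "body": {
  "plan": [
    [0,0,0.02,0,0,0,0],
    [0,0,0.04,0,0,0,0],
    [0,0,0.04,0,0,0,0],
    [0,0,0.04,0,0,0,0]
  ]
}}

```text
time: 16.4
tool_pos: [0.5294, -0.2544, 0.1382]
ee_rot: [-3.141, -0.0, 1.499]
wrist_force: [0.8, 0.9, -0.8]
width: 0.0007
finger_force: 0.0
```

{"method": "servo_tool", "body": {
  "plan": [
    [0,0,0.01,0,0,0,0],
    [0,0,0.02,0,0,0,0],
    [0,0,0.02,0,0,0,0]
  ]
}}

```text
time: 16.65
tool_pos: [0.5294, -0.2544, 0.1362]
ee_rot: [-3.141, -0.0, 1.499]
wrist_force: [0.3, 0.1, -1.1]
width: 0.0
finger_force: 0.0
```

{"method": "servo_tool", "body": {
  "plan": [
    [0,0,0.01,0,0,0,0],
    [0,0,0.02,0,0,0,0],
    [0,0,0.02,0,0,0,0]
  ]
}}

```text
time: 16.9
tool_pos: [0.5299, -0.2545, 0.1352]
ee_rot: [3.14, 0.0, 1.499]
wrist_force: [-0.5, -0.4, 2.7]
width: 0.0002
finger_force: 1.3
```

{"method": "servo_tool", "body": {
  "plan": [
    [0,0,0.005,0,0,0,0],
    [0,0,0.01,0,0,0,0],
    [0,0,0.01,0,0,0,0]
  ]
}}

```text
time: 17.15
tool_pos: [0.5301, -0.2547, 0.135]
ee_rot: [3.139, 0.001, 1.499]
wrist_force: [-1.0, 0.5, 6.3]
width: 0.0002
finger_force: 3.0
```

The top is at the latched height and takes over 6 N without giving way, so the hook is held under the lip. Retreating.

{"method": "servo_tool", "body": {
  "plan": [
    [0,0,-0.2,0,0,0,0],
    [0,0,-0.5,0,0,0,0],
    [0,0,-0.8,0,0,0,0],
    [0,0,-1,0,0,0,0],
    [0,0,-1,0,0,0,0],
    [0,0,-1,0,0,0,0]
  ]
}}

```text
time: 17.65
tool_pos: [0.53, -0.2548, 0.2345]
ee_rot: [3.139, 0.001, 1.499]
wrist_force: [-0.0, -0.2, 0.4]
width: 0.0006
finger_force: 0.0
```

Run:
```python
from h import *
print(robot.get_obs()['wrist_force'], robot.close_job())
```

```text
the job is handed in; nothing more can be done
[-0.01729324 -0.18028454  0.43377423] None
```

The battery pack is out of the mixer and latched in the empty charger, tab on the window side, and I handed the job in at 17.7 s. Grip force stayed under the tab's 35 N limit, but one trial squeeze while seating the grip briefly read 30 N a finger; otherwise it was about 15 N or less.

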